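# Load and close the clamshell test kiln

### The job

Load the test kiln for firing: lower every bud vase on the table gently, upright, into a saggar of its own on the drawn-out hearth, then slide the hearth fully home into the kiln. After that swing both hinged kiln halves shut, without slamming, until their edges meet, then push the bolt fully across the seam; leave the bowl, the tool pot and the red bulb where they stand.

Things in the scene. Friction and masses are not known exactly. Their poses are not given: they have to be found in the camera images.
- kiln: Test kiln fixed on the table, two hinged box halves (cream brick, grey jacket) on a dark plinth 335 x 250 x 20 mm. Origin: table top, centre of the closed chamber; x from its opening to its back (about +x), y left, z up. Both halves turn on one vertical axis at its (130, 0) mm. Closed: 240 mm square outside, 200 inside, roof 150 to 170 mm up, halves meeting along its x axis, y = 0.
- trolley (a joint): Hearth slide, m: 0 = fully home in the chamber (stop), 0.10 = drawn out 100 mm along the kiln's -x (stop). About 2 N moves it; it stays where left. The hearth is a cream slab 180 x 170 mm, top 32 mm over the table; it carries the four saggars and the post.
- trolley_post (a point): Top of the hearth's upright round post (steel, black grip), 18 mm in diameter, at its front edge, to push the hearth by; the top is 136 mm over the table, the post clear to grip above the saggar rims (90 mm). Moves with the hearth: at the kiln's (-82, 0) mm when home.
- shell_left (a joint): Left (kiln's +y) half on its vertical hinge, rad: 0 = shut against its stop, its edge on the centre line where it meets the other; grows as it swings out to the left, up to 0.9. Seen from above it closes counter-clockwise. Stays where left; about 2 N at the handle moves it.
- shell_right (a joint): Right (kiln's -y) shell half, the mirror image: 0 = shut against its stop, grows as it swings outward to the right, up to 0.9. Seen from above it closes clockwise.
- handle_left (a point): Top of the left shell's handle, an upright round dark wooden peg 22 mm in diameter standing 44 mm above the roof; the top is 214 mm over the table. It moves with the shell: at the kiln's (-30, 60) mm when shut, 171 mm from the hinge axis.
- handle_right (a point): Top of the right shell's handle, the same, at the kiln's (-30, -60) mm when shut.
- bolt (a joint): Brass slide bolt on the roof of the left shell, in m: 0 = drawn back, 0.045 = fully shot (end stop). It slides across the seam towards the right shell (the kiln's -y when the left shell is shut) into a steel keeper on the right shell. About 2 N moves it; it stays where left.
- bolt_knob (a point): Top of the bolt's upright red round knob, 20 mm in diameter, to slide it by, clear for 38 mm below its top, which is 224 mm over the table. With the shell shut it is at the kiln's (-100, 50) mm when the bolt is drawn back and (-100, 5) mm when shot.
- saggar0 (a point): front left saggar: deep round terracotta pot fixed on the hearth and moving with it, 58 mm high, mouth 63 mm inside and 71 mm outside, floor 6 mm thick. This point is the centre of its inner floor, 38 mm over the table; the rim is 52 mm above it (90 mm over the table). Holds one vase.
- saggar1 (a point): front right saggar: deep round terracotta pot fixed on the hearth and moving with it, 58 mm high, mouth 63 mm inside and 71 mm outside, floor 6 mm thick. This point is the centre of its inner floor, 38 mm over the table; the rim is 52 mm above it (90 mm over the table). Holds one vase.
- saggar2 (a point): back left saggar: deep round terracotta pot fixed on the hearth and moving with it, 58 mm high, mouth 63 mm inside and 71 mm outside, floor 6 mm thick. This point is the centre of its inner floor, 38 mm over the table; the rim is 52 mm above it (90 mm over the table). Holds one vase.
- saggar3 (a point): back right saggar: deep round terracotta pot fixed on the hearth and moving with it, 58 mm high, mouth 63 mm inside and 71 mm outside, floor 6 mm thick. This point is the centre of its inner floor, 38 mm over the table; the rim is 52 mm above it (90 mm over the table). Holds one vase.
- vase0: Pale blue-green round-bellied bud vase, one of three or four alike (may be absent), about 0.2 kg, 100 mm high: belly 52 mm in diameter between 14 and 30 mm of height, narrowing shoulder, straight round neck 22 mm in diameter from 60 mm to the top, foot 44 mm. Stands upright on the table. Origin at the centre of its foot, z up the neck.
- vase1: Pale blue-green round-bellied bud vase, one of three or four alike (may be absent), about 0.2 kg, 100 mm high: belly 52 mm in diameter between 14 and 30 mm of height, narrowing shoulder, straight round neck 22 mm in diameter from 60 mm to the top, foot 44 mm. Stands upright on the table. Origin at the centre of its foot, z up the neck.
- vase2: Pale blue-green round-bellied bud vase, one of three or four alike (may be absent), about 0.2 kg, 100 mm high: belly 52 mm in diameter between 14 and 30 mm of height, narrowing shoulder, straight round neck 22 mm in diameter from 60 mm to the top, foot 44 mm. Stands upright on the table. Origin at the centre of its foot, z up the neck.
- vase3: Pale blue-green round-bellied bud vase, one of three or four alike (may be absent), about 0.2 kg, 100 mm high: belly 52 mm in diameter between 14 and 30 mm of height, narrowing shoulder, straight round neck 22 mm in diameter from 60 mm to the top, foot 44 mm. Stands upright on the table. Origin at the centre of its foot, z up the neck.
- glaze_bowl: Dark green bowl, 150 mm wide, 75 mm high, origin under its foot. Bystander.
- tool_pot: Clay pot with wooden modelling tools, 84 mm wide, tools to 190 mm high, origin under its foot. Bystander.
- bulb: Red rubber blower bulb standing upright, 60 mm wide, 95 mm high, origin under its foot. Bystander.
Not all that is in view belongs to the job. What is shaped like the vase1 but purple is not meant. Leave any pink look-alike of the vase0 alone.

How it is judged:
By the outcome, as a careful person would: the job done as asked, in the order asked, and still so for the second after the job is handed in, with the robot touching nothing.
Of vase0, vase1, vase2, vase3 only 3 to 4 are there at a start; the rules pass over those that are not, and their reading is None.
At some moment in a run one of vase0, vase1, vase2, vase3 may be knocked a few centimetres aside while the robot is not near it.
It also fails if it takes over 210 s, if anything falls off the work surface, if the arm or the gripper's body presses on something with over 40 N, if the wrist force passes 120 N, or if a joint passes its speed limit or range.

### The arm

A 7-joint arm with a two-finger parallel gripper is mounted at the origin on the work surface. World frame = base frame: x ahead of the robot, y to its left, z up, the work surface at z = 0. Lengths are in m, angles in rad, forces in N, time in s.
With the tool pointing down it reaches from about 0.4 to 0.875 m from the base axis. Payload 6.5 kg.
Tool frame: the origin (TCP) lies between the finger pads; the fingertips stand 25 mm ahead of it and the grasp point (between the pads) lies 6 mm ahead of it; z points along the fingers, y is the line along which they close (so a half turn about z gives the same grasp; the last joint's range is limited). The gripper opens to 85 mm and grips with 20 to 120 N. Pads are 22 mm wide; open, the fingers measure 114 mm over their backs; the gripper's body (76 mm by 85 mm) begins 54 mm behind the grasp point. The pads swing forward as they close: fully open they stand 13 mm farther back than shut.
Start: joints at [-1.284, 0.536, -0.004, 1.538, 0.003, 1.067, -0.071], TCP at [0.225, 0.61, 0.256] pointing down, gripper open.
Joint ranges: [-2.7, 2.7], [-0.37, 2.16], [-1.27, 1.26], [0.24, 2.4], [-1.31, 4.45], [0.19, 1.91], [-2.76, 2.76]. Speed limits (rad/s): [2.39, 2.39, 3.14, 3.14, 3.14, 3.14, 3.14].

### API

Orientations are given as a unit quaternion [w, x, y, z].
In Python, from workcell import * gives the robot as it stands. The module is installed in compiled form; this text tells all that it offers. Calls block until the motion is done:
- movep(position, orientation): joint-space move of the TCP to a pose.
- move_l(position, feed=0.15, frame=None, guard=None): straight line of the TCP; frame=None keeps the orientation; feed is the mean speed in m/s. With guard (N) it stops when the force on the tool has changed by that much, and returns True; else False.
- move_joints(angles): joint-space move.
- grip(opening, force=None): finger opening in m; force is the grip in N (None keeps the last); returns when the fingers have stopped.
- wait(seconds).
- inverse_kinematics(position, orientation): joint angles nearest the present ones, or None.
- get_state(): the state.
- camera(name): name is "side" or "top"; returns a dict with "frame" (400x640x3 uint8, blue, green, red), "fx", "fy", "cx", "cy" (pixels), "k1" (the pictures are not rectified: a ray, as slopes to the right and down, at radius r is drawn at 1 + k1 r^2 times it, then the intrinsics apply), "view" (4x4, takes a point from world to camera coordinates). Camera axes: x right, y down, z forward; pixel columns grow to the right and rows downward; lengths in m; the calibration is good to about 2 mm. A picture is of the moment at which its call begins. There is no depth.
A pose or a line that the arm cannot do raises Unreachable and nothing moves.
- finish_job(): hands the job in; it is judged then, once.
Trained networks look in a picture, given as the dict that the camera call returned (one of the last four; its "shot" number tells which), for a name from the list of things; names that differ only in an ending like _2 or _b are one class to them, and where a whole thing is asked for, a point or a joint stands for the part that bears it (a point fixed in the world has none). Each returns a list of dicts, best first, with "confidence" (0 to 1); they miss things now and then, are a little off and sometimes report something else, mostly with a low value. They report only what shows in the picture. A call takes as long as a camera call. They do not tell look-alikes from the thing itself.
- recognise(picture, label): "extent" ([left, top, width, height] in pixels, round what is visible of it).
The state is a dict: "time_s": time; "joint_positions": joint angles; "qd": joint speeds; "tau": joint torques, N m; "tcp_pos": TCP position; "tcp_rot": TCP orientation; "contact_force": force on the tool from outside, world axes, zero at the start; "wrist_torque": the same for the moment, N m; "grip_width": finger opening in m; "finger_force": force on a finger pad.
Only numpy, scipy, OpenCV 4.12 (cv2) and the standard library are available. Lean on these libraries where they do the work, as an engineer would, in place of code of your own. Each camera call takes 0.05 s, during which the arm holds its last target. There are 200 camera calls.

## Working session

There is one attempt and no reset: what is moved stays moved. The work goes in short steps, each a Python script; the robot and the scene stay as the last script left them, time stands still between calls to the robot, and variables do not carry over. Pictures are saved under pics/ and viewed, at most 14 in all, crops included, and the job is handed in when it is done.

```bash
mkdir -p pics
cat > h.py <<'E'
from workcell import *
import numpy as np, cv2
def shot(name, f=None):
    c=camera(name)
    if f: cv2.imwrite('pics/'+f, c["frame"])
    return c
def K(c): return np.array([[c["fx"],0,c["cx"]],[0,c["fy"],c["cy"]],[0,0,1.]])
def proj(c,P):
    V=np.array(c["view"]); P=np.atleast_2d(P)
    q=P@V[:3,:3].T+V[:3,3]; s=q[:,:2]/q[:,2:]; r2=(s**2).sum(1,keepdims=True)
    s=s*(1+c["k1"]*r2); return s*[c["fx"],c["fy"]]+[c["cx"],c["cy"]]
def ray(c,uv):
    n=cv2.undistortPoints(np.array([[uv]],float),K(c),np.array([c["k1"],0,0,0.]))[0,0]
    V=np.array(c["view"]); R=V[:3,:3]; o=-R.T@V[:3,3]; d=R.T@np.array([n[0],n[1],1]); return o,d/np.linalg.norm(d)
def atz(c,uv,z):
    o,d=ray(c,uv); return o+d*(z-o[2])/d[2]
E
python3 - <<'E'
from h import *
for n in("top","side"):
    c=shot(n,n+"0.png"); V=np.array(c["view"]); print(n,-V[:3,:3].T@V[:3,3],V[:3,:3].round(2).tolist(),c["fx"],c["k1"])
    for l in "vase0 saggar0 trolley_post handle_left bolt_knob glaze_bowl tool_pot bulb kiln".split():
        print(l,[(np.round(d["extent"]).astype(int).tolist(),round(d["confidence"],2)) for d in recognise(c,l)])
s=get_state();print(s["time_s"],s["tcp_rot"])
E
```

```text
top [ 0.30834691 -0.08137133  1.68412547] [[0.02, -1.0, -0.02], [-0.99, -0.02, -0.15], [0.15, 0.02, -0.99]] 492.86965667981633 -0.012787075540986095
vase0 [([360, 238, 13, 13], 0.75), ([185, 236, 19, 15], 0.75), ([375, 209, 15, 17], 0.69), ([188, 262, 18, 14], 0.56), ([392, 238, 19, 15], 0.51)]
saggar0 [([266, 177, 57, 56], 0.94), ([155, 153, 38, 40], 0.3)]
trolley_post [([268, 174, 53, 60], 0.77)]
handle_left [([216, 105, 84, 88], 0.9)]
bolt_knob [([263, 181, 55, 50], 0.49)]
glaze_bowl [([155, 152, 38, 42], 0.95)]
tool_pot [([402, 150, 29, 38], 0.67)]
bulb [([435, 204, 19, 19], 0.68)]
kiln [([187, 234, 16, 16], 0.56)]
side [0.19818473 0.13198767 1.31085229] [[-0.5, -0.87, 0.0], [-0.82, 0.48, -0.31], [0.26, -0.15, -0.95]] 406.87581207034367 -0.03365434418051169
vase0 [([210, 299, 16, 18], 0.82), ([227, 320, 20, 22], 0.79), ([399, 188, 19, 21], 0.65), ([372, 208, 14, 20], 0.64), ([368, 176, 14, 19], 0.54)]
saggar0 [([255, 189, 70, 68], 0.74)]
trolley_post [([259, 186, 67, 69], 0.86), ([395, 190, 24, 19], 0.53)]
handle_left [([199, 142, 66, 92], 0.91)]
bolt_knob [([222, 204, 18, 11], 0.55)]
glaze_bowl [([137, 227, 51, 49], 0.9)]
tool_pot [([363, 103, 26, 42], 0.6), ([256, 186, 70, 69], 0.52)]
bulb [([414, 144, 19, 19], 0.67)]
kiln [([200, 112, 150, 153], 0.72), ([371, 210, 17, 18], 0.5), ([262, 114, 84, 71], 0.43)]
1.0 [ 1.49253599e-06  1.75469038e-01  9.84484949e-01 -4.44072293e-05]
```

View pics/top0.png

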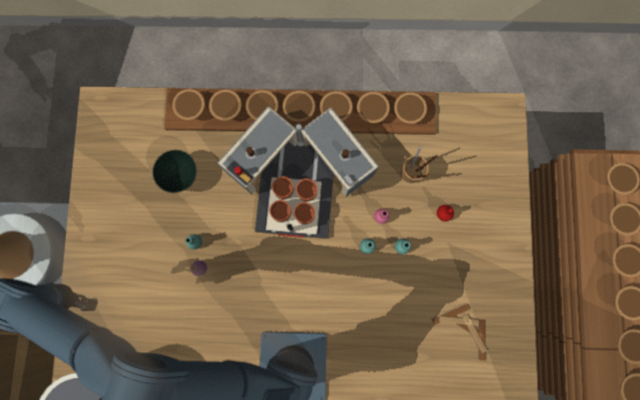

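View pics/side0.png

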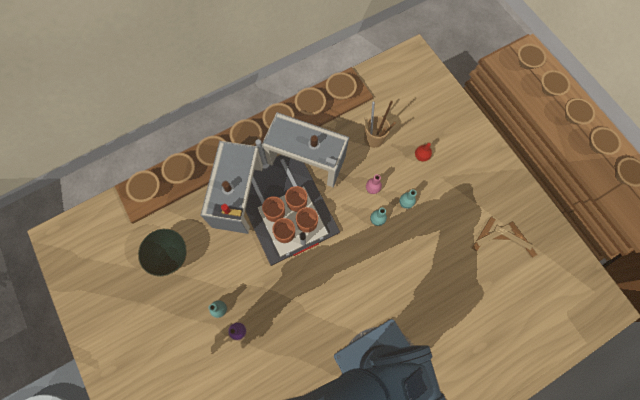

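Three teal vases are visible, at top-view pixels (193,241), (368,246) and (403,246). The pink one at (382,215) and the purple one at (199,268) are look-alikes. The kiln is open around (300,160) with its four saggars near (293,200). I'll look closer.

Run:
```python
import cv2
a=cv2.imread('pics/top0.png'); b=cv2.imread('pics/side0.png')
cv2.imwrite('pics/topc.png',cv2.resize(a[95:255,210:420],None,fx=3.7,fy=3.7,interpolation=cv2.INTER_CUBIC))
cv2.imwrite('pics/sidec.png',cv2.resize(b[100:280,190:430],None,fx=3.3,fy=3.3,interpolation=cv2.INTER_CUBIC))
```

```text
(no output)
```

View pics/topc.png

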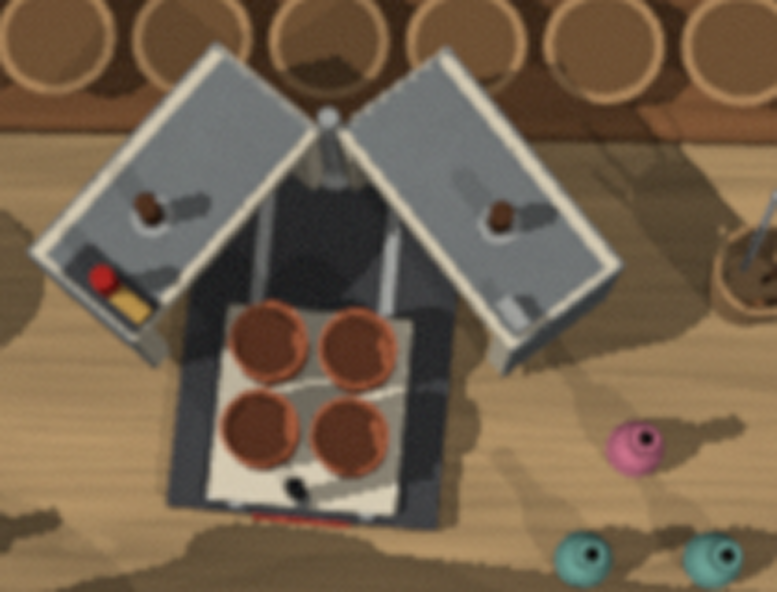

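View pics/sidec.png

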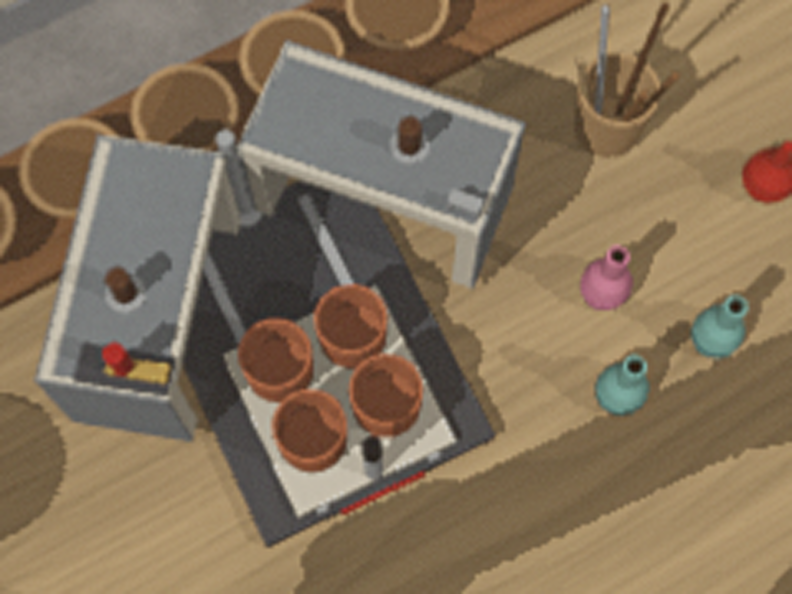

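```bash
cat > fit.py <<'E'
from h import *
from scipy.optimize import least_squares
ct,cs=shot("top"),shot("side")
T=lambda p:(210+(p[0]+.5)/3.7-.5, 95+(p[1]+.5)/3.7-.5)
S=lambda p:(190+(p[0]+.5)/3.3-.5,100+(p[1]+.5)/3.3-.5)
names=["s2","s3","s0","s1","hl","hr","kn","post","pl","pr"]
top=[T(p) for p in[(268,341),(358,348),(259,429),(350,437),(147,201),(500,208),(102,275),(293,483),(170,503),(437,525)]]
side=[S(p) for p in[(275,355),(351,320),(310,426),(386,391),(118,275),(410,125),(115,352),(371,442),(267,543),(492,438)]]
def rot(a): return np.array([[np.cos(a),-np.sin(a)],[np.sin(a),np.cos(a)]])
def model(p):
    x,y,w,t,l,r,b,a,bb,pf=p; R=rot(w); h=np.array([.13,0])
    k={"s2":(a-t,bb,.09),"s3":(a-t,-bb,.09),"s0":(-a-t,bb,.09),"s1":(-a-t,-bb,.09),"post":(-.082-t,0,.136),"pl":(pf,.125,.02),"pr":(pf,-.125,.02)}
    sh=lambda q,ang,z:(*(h+rot(ang)@(np.array(q)-h)),z)
    k["hl"]=sh((-.03,.06),-l,.214);k["hr"]=sh((-.03,-.06),r,.214);k["kn"]=sh((-.1,.05-b),-l,.224)
    return np.array([(*(R@np.array(k[n][:2])+[x,y]),k[n][2]) for n in names])
def res(p):
    M=model(p); return np.r_[(proj(ct,M)-top).ravel(),(proj(cs,M)-side).ravel()]
E
cat > vfit.py <<'E'
from h import *
def teal(c):
    hsv=cv2.cvtColor(c["frame"],cv2.COLOR_BGR2HSV)
    m=((hsv[...,0]>75)&(hsv[...,0]<100)&(hsv[...,1]>70)&(hsv[...,2]>60)).astype(np.uint8)
    m=cv2.morphologyEx(m,cv2.MORPH_CLOSE,np.ones((5,5)))
    n,l,s,ce=cv2.connectedComponentsWithStats(m)
    return [(ce[i],s[i,4],s[i,:4].tolist()) for i in range(1,n) if s[i,4]>60]
# outline of the vase revolved
PR=[(0,.022),(.014,.026),(.030,.026),(.060,.011),(.10,.011)]
th=np.linspace(0,2*np.pi,24,endpoint=False)
def silh(c,x,y,z=0,up=8):
    P=np.vstack([np.c_[x+r*np.cos(th),y+r*np.sin(th),0*th+h+z] for h,r in PR])
    q=proj(c,P)
    o=np.floor(q.min(0))-1; m=np.zeros((int(50*up),int(50*up)),np.uint8)
    for i in range(4):
        hull=cv2.convexHull(((q[i*24:(i+2)*24]-o+.5)*up).astype(np.float32)); cv2.fillPoly(m,[hull.astype(np.int32)],1)
    yy,xx=np.nonzero(m); return np.array([xx.mean(),yy.mean()])/up-.5+o, q.max(0)-q.min(0), m.sum()/up**2
def locate(c,cen,z=0):
    p=atz(c,cen,z+.04)[:2]
    for _ in range(4):
        q,_,_=silh(c,*p,z); p=p+atz(c,cen,z+.04)[:2]-atz(c,q,z+.04)[:2]
    return p
E
python3 - <<'E'
from fit import *
s=least_squares(res,[.65,0,0,.1,.7,.7,0,.04,.04,-.2],loss="soft_l1")
print(s.x.round(4)); r=s.fun.reshape(2,-1,2).round(1)
for i,n in enumerate(names): print(n,r[0,i],r[1,i],model(s.x)[i].round(4))
np.save("kiln.npy",s.x)
from vfit import *
for c in(ct,cs):
    for ce,a,b in teal(c):
        p=locate(c,ce); print(ce.round(1),a,b,p.round(4),silh(c,*p)[1:])
E
```

```text
[ 0.6325  0.0035 -0.069   0.0942  0.6057  0.74    0.0052  0.0392  0.0399
 -0.2002]
s2 [0.  0.5] [ 0.1 -0. ] [0.5805 0.0471 0.09  ]
s3 [-0.1  0.8] [ 0. -0.] [ 0.5749 -0.0325  0.09  ]
s0 [0.  0.4] [0.  0.3] [0.5022 0.0525 0.09  ]
s1 [-0.2  0.4] [ 0.3 -0. ] [ 0.4966 -0.0271  0.09  ]
hl [0.  0.6] [-0.5  0.1] [0.6747 0.1413 0.214 ]
hr [0.3 0.6] [-0.7 -0.4] [ 0.6742 -0.1519  0.214 ]
kn [0.4 0.3] [-0.3 -0.5] [0.6106 0.1732 0.224 ]
post [ 0.9 -1.5] [-1.2 -1.4] [0.4567 0.0156 0.136 ]
pl [-1.2  0.1] [-1.  -0.1] [0.4414 0.142  0.02  ]
pr [0.2 0.9] [ 0.8 -1.8] [ 0.4241 -0.1074  0.02  ]
[193.8 241.5] 133 [187, 236, 14, 12] [0.3997 0.3445] (array([17.63750734, 15.67638797]), np.float64(211.40625))
[367.3 245.8] 149 [361, 239, 14, 14] [ 0.3987 -0.24  ] (array([15.98490372, 15.79152283]), np.float64(198.21875))
[402.1 245.8] 157 [395, 240, 15, 13] [ 0.4011 -0.3565] (array([16.35257791, 15.80914736]), np.float64(203.28125))
```

```bash
python3 - <<'E'
import re
s=open('vfit.py').read()
i=s.index("    hsv=");j=s.index("    m=cv2.morph")
s=s[:i]+'''    f=cv2.resize(c["frame"],None,fx=4,fy=4,interpolation=cv2.INTER_CUBIC).astype(int)
    b,g,r=f[...,0],f[...,1],f[...,2]
    m=((g-r>12)&(b-r>5)&(b-g<12)&(g>45)).astype(np.uint8)
'''+s[j:]
s=s.replace("np.ones((5,5))","np.ones((15,15))").replace("(ce[i],s[i,4],s[i,:4].tolist())","((ce[i]+.5)/4-.5,s[i,4]/16,(s[i,:4]/4).tolist())").replace("s[i,4]>60","1500<s[i,4]<12000")
open('vfit.py','w').write(s)
f=open('fit.py').read().replace("b,a,bb,pf=p","b,a,bb,pf,o=p")
for v in("(a-t","(-a-t"): f=f.replace(v,v+"+o")
open('fit.py','w').write(f)
E
python3 - <<'E'
from fit import *
s=least_squares(res,[.65,0,0,.1,.7,.7,0,.04,.04,-.2,0],loss="soft_l1")
print(s.x.round(4)); r=s.fun.reshape(2,-1,2).round(1)
for i,n in enumerate(names): print(n,r[0,i],r[1,i],model(s.x)[i].round(4))
np.save("kiln.npy",s.x)
from vfit import *
for c in(ct,cs):
    print()
    for ce,a,b in teal(c):
        p=locate(c,ce); print(ce.round(1),a,b,p.round(4),silh(c,*p)[1:])
v=cs["frame"]; print(v[219,378],v[200,407],v[311,217],v[309,222])
E
```

```text
[ 0.6325  0.0035 -0.0689  0.0993  0.6057  0.7399  0.0052  0.0393  0.0399
 -0.2002  0.0061]
s2 [0.  0.2] [-0.  -0.3] [0.5815 0.047  0.09  ]
s3 [-0.1  0.4] [-0.1 -0.3] [ 0.576  -0.0326  0.09  ]
s0 [0.1 0.1] [-0.1  0. ] [0.503  0.0525 0.09  ]
s1 [-0.2  0.1] [ 0.1 -0.3] [ 0.4975 -0.0272  0.09  ]
hl [0.  0.6] [-0.5  0.1] [0.6747 0.1413 0.214 ]
hr [0.3 0.6] [-0.7 -0.4] [ 0.6742 -0.1519  0.214 ]
kn [0.4 0.3] [-0.3 -0.5] [0.6106 0.1732 0.224 ]
post [0.7 0.1] [-0.4  0.1] [0.4516 0.016  0.136 ]
pl [-1.2  0.1] [-1.  -0.1] [0.4413 0.142  0.02  ]
pr [0.2 0.9] [ 0.8 -1.8] [ 0.4241 -0.1074  0.02  ]

[193.4 241.4] 162.4375 [186.25, 235.25, 15.25, 13.5] [0.4001 0.346 ] (array([17.65808127, 15.67609911]), np.float64(211.5))
[367.1 245.9] 168.9375 [360.25, 239.25, 14.75, 14.5] [ 0.3983 -0.2394] (array([15.98348096, 15.79136609]), np.float64(198.421875))
[402.2 245.9] 176.4375 [395.0, 239.5, 15.5, 14.25] [ 0.4007 -0.3566] (array([16.35349939, 15.80911405]), np.float64(203.6875))
[304.1 337. ] 238.1875 [286.75, 333.5, 39.0, 9.5] [ 0.0964 -0.0357] (array([16.00855526, 16.95575414]), np.float64(213.859375))
[265.  357.3] 151.0 [260.75, 345.25, 12.5, 23.25] [0.0286 0.0905] (array([16.42545915, 17.30889315]), np.float64(222.15625))
[317.6 391.8] 223.5625 [308.0, 382.25, 17.0, 17.75] [-0.074  -0.0835] (array([16.19538811, 18.77180995]), np.float64(235.5625))

[407.9 199.1] 214.0625 [399.75, 190.0, 16.75, 18.25] [ 0.3999 -0.3575] (array([17.30116536, 19.1438872 ]), np.float64(242.8125))
[378.6 216.7] 206.3125 [370.75, 207.75, 15.75, 18.0] [ 0.3981 -0.2406] (array([16.53805205, 18.4011902 ]), np.float64(231.6875))
[217.1 308.8] 201.0625 [209.0, 301.5, 16.75, 16.0] [0.3994 0.3469] (array([18.60882731, 17.64873312]), np.float64(254.734375))
[160 170 126] [158 169 125] [105 117  88] [89 97 76]
```

```bash
cat > act.py <<'E'
from vfit import *
def Q(a): return [0,float(np.cos(a)),float(np.sin(a)),0]
def st(m=""):
    s=get_state(); print(m,"t%.1f"%s["time_s"],np.round(s["tcp_pos"],4),"F",np.round(s["contact_force"],1),"g%.4f f%.0f"%(s["grip_width"],np.max(s["finger_force"]))); return s
def best(p,a0):
    q0=np.array(get_state()["joint_positions"]); o=[]
    for a in(a0,a0+np.pi/2):   # a and a+90deg are the same closing line
        q=inverse_kinematics(list(p),Q(a))
        if q is not None: o.append((np.abs(np.array(q)-q0).max(),a))
    print("ik",np.round(o,2).tolist()); return Q(min(o)[1])
def vases():
    L=[[(locate(c,ce),b) for ce,a,b in teal(c) if a<300] for c in(camera("top"),camera("side"))]
    out=[]
    for p,_ in L[0]:
        for q,_ in L[1]:
            if np.linalg.norm(p-q)<.008 and p[0]>.3: out.append((p+q)/2)
    return out
def pickplace(v,s,kw):
    x,y=v; grip(.05,40)
    o=best((x,y,.25),0); movep([x,y,.25],o)
    move_l([x,y,.089],.12); grip(.0,40); st("gripped")
    move_l([x,y,.27],.15)
    s0=st("up"); 
    if s0["grip_width"]<.015: raise SystemExit("missed")
    X,Y=s; o=best((X,Y,.27),kw/2); movep([X,Y,.27],o)
    move_l([X,Y,.155],.15); hit=move_l([X,Y,.126],.04,guard=3); st("low %s"%hit)
    if not hit: hit=move_l([X,Y,.124],.02,guard=2); st("low2 %s"%hit)
    grip(.045); move_l([X,Y,.27],.15); st("done")
E
python3 - <<'E'
from act import *
vs=vases(); print(np.round(vs,4))
v=max(vs,key=lambda p:p[1]); pickplace(v,(.5815,.047),-.069)
movep([.4,-.1,.3],get_state()["tcp_rot"]); c=shot("side","s1.png"); cv2.imwrite("pics/s1c.png",cv2.resize(c["frame"][100:280,190:430],None,fx=3.3,fy=3.3,interpolation=cv2.INTER_CUBIC))
E
```

```text
[[ 0.3998  0.3464]
 [ 0.3982 -0.24  ]
 [ 0.4004 -0.357 ]]
ik [[2.02, 0.0], [0.84, 1.57]]
gripped t4.8 [0.4    0.3466 0.0894] F [-0.1 -0.7  2.8] g0.0210 f39
up t6.2 [0.3993 0.346  0.2691] F [-0.4 -0.4 -1.6] g0.0212 f39
ik [[2.02, -0.03], [0.64, 1.54]]
low True t9.1 [0.5811 0.0465 0.1272] F [ 0.8 -0.7  3.1] g0.0212 f40
done t10.5 [0.5809 0.047  0.269 ] F [ 0.6  0.2 -0.6] g0.0449 f0
```

View pics/s1c.png

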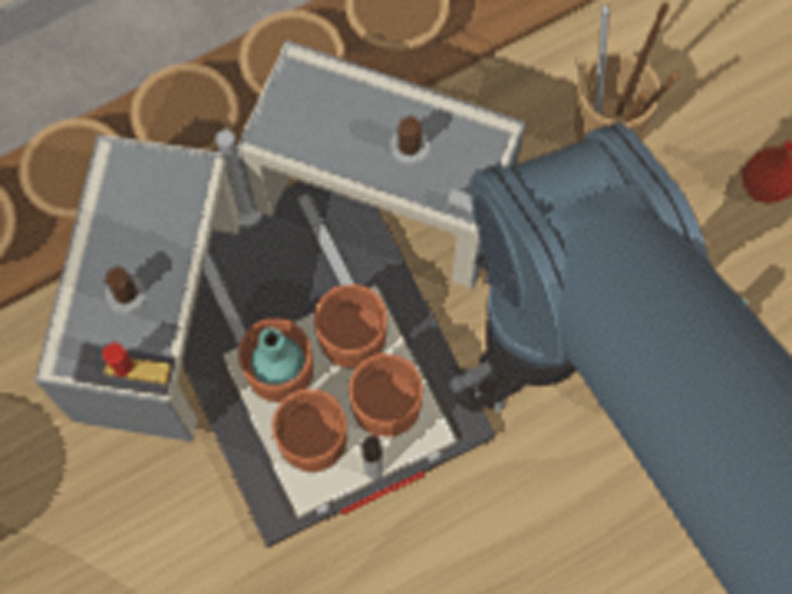

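The first vase stands upright in the back-left saggar at crop (275,350). The arm hides the other two, so I'll step aside, re-measure and place each of them.

Run:
```python
from act import *
for s in((.576,-.0326),(.4975,-.0272)):
    movep([.4,.3,.3],get_state()["tcp_rot"])
    vs=[v for v in vases() if v[0]<.48 or abs(v[1])>.12]; print(np.round(vs,4))
    pickplace(max(vs,key=lambda p:p[1]),s,-.069)
movep([.35,.35,.3],get_state()["tcp_rot"]); st()
print(np.round(vases(),3)); shot("side","s2.png"); c=shot("top","t2.png")
```

```text
[[ 0.3985 -0.2401]
 [ 0.4001 -0.3562]]
ik [[1.67, 0.0], [1.41, 1.57]]
gripped t17.1 [ 0.3989 -0.2403  0.0895] F [-0.4  0.7  6.1] g0.0214 f39
up t18.5 [ 0.398  -0.2398  0.2692] F [ 0.5  0.3 -2.3] g0.0209 f39
ik [[3.25, -0.03], [0.53, 1.54]]
low True t21.1 [ 0.576  -0.0326  0.1275] F [ 1.7 -0.3  3.7] g0.0209 f40
done t22.6 [ 0.5754 -0.0325  0.269 ] F [ 0.2  0.7 -0. ] g0.0451 f0
[[ 0.3999 -0.356 ]]
ik [[1.2, 0.0], [1.86, 1.57]]
gripped t28.5 [ 0.4002 -0.3561  0.0894] F [-0.2 -0.   2.9] g0.0208 f39
up t29.9 [ 0.3996 -0.3555  0.2692] F [-0.9 -0.1 -1.4] g0.0207 f39
ik [[0.77, -0.03], [2.01, 1.54]]
low True t32.7 [ 0.4973 -0.0276  0.1271] F [ 1.2 -0.5  2.8] g0.0211 f40
done t34.2 [ 0.497  -0.027   0.2693] F [-0.2  0.   0.3] g0.0449 f0
 t35.7 [0.3508 0.3488 0.3   ] F [0.5 0.5 0.8] g0.0452 f0
[]
```

View pics/s2.png

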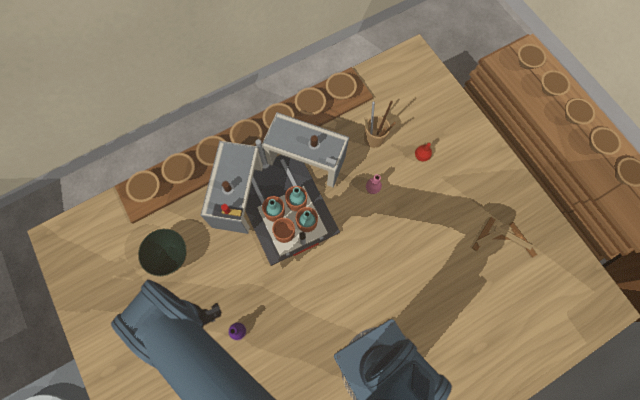

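All three vases are in saggars, seen at (273,206), (296,196) and (307,218). Pink (375,183) and purple (237,330) haven't moved. Next I'll grip the post at its modelled position and slide the hearth home.

Run:
```python
from act import *
k=np.load("kiln.npy"); w=k[2]; d=np.array([np.cos(w),np.sin(w)])
p=np.array([.4516,.016])
grip(.05,20); o=best((*p,.25),w/2); movep([*p,.25],o)
print(move_l([*p,.126],.1,guard=6)); st("down"); grip(0,25); st("grip")
e=p+d*.09; print(move_l([*e,.126],.06,guard=12)); st()
e=p+d*.112; print(move_l([*e,.126],.02,guard=12)); s=st()
print("travel",(np.array(s["tcp_pos"][:2])-p)@d)
grip(.05); st(); q=s["tcp_pos"][:2]; move_l([*q,.3],.12)
movep([.35,.35,.3],get_state()["tcp_rot"]); st()
c=shot("side","s3.png"); cv2.imwrite("pics/s3c.png",cv2.resize(c["frame"][100:280,190:430],None,fx=3.3,fy=3.3,interpolation=cv2.INTER_CUBIC))
```

```text
ik [[0.82, -0.03], [3.66, 1.54]]
False
down t38.9 [0.452  0.016  0.1264] F [0.4 0.5 0. ] g0.0501 f0
grip t39.2 [0.4518 0.0157 0.1263] F [-1.  -1.3  5.1] g0.0172 f25
False
 t40.9 [0.5419 0.0093 0.1264] F [-0.3 -3.4  5.5] g0.0174 f25
True
 t41.5 [0.55   0.0087 0.1264] F [-1.3 -0.6  7.1] g0.0175 f25
travel 0.09867541845905439
 t41.9 [0.5499 0.0081 0.1261] F [ 0.3  0.6 -0.6] g0.0501 f0
 t45.0 [0.3509 0.3491 0.3002] F [ 0.4  0.1 -0.2] g0.0501 f0
```

View pics/s3c.png

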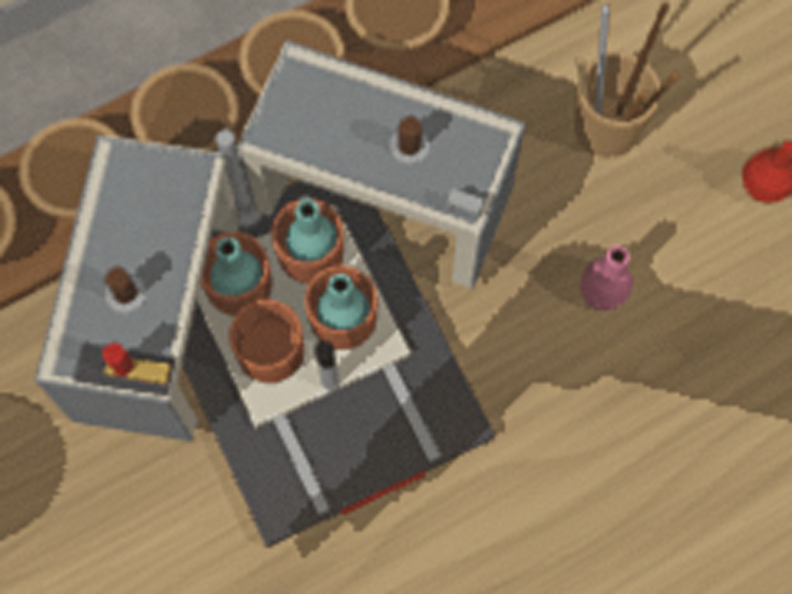

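Home: the post is where the model puts it at 0, and all three vases stand upright. I'll nudge the post once more to confirm the stop, then close the left half.

```bash
cat >> act.py <<'E'
k=np.load("kiln.npy"); W=k[2]; R=np.array([[np.cos(W),-np.sin(W)],[np.sin(W),np.cos(W)]])
def wk(q): return R@np.array(q)+k[:2]
def kw(p): return R.T@(np.array(p[:2])-k[:2])
def hpos(side,ang):  # side +1 left
    c,s=np.cos(-side*ang),np.sin(-side*ang); v=np.array([-.16,side*.06])
    return wk(np.array([.13,0])+np.array([[c,-s],[s,c]])@v)
def close(side,a0):
    z=.205; p=hpos(side,a0); print("handle",p.round(4))
    grip(.05,25); o=best((*p,.3),W/2); movep([*p,.3],o)
    print(move_l([*p,z],.08,guard=6)); st("at"); grip(0,25); st("grip")
    for a in list(np.arange(a0-.1,.08,-.1))+[.07]:
        if move_l([*hpos(side,a),z],.05,guard=15): st("guard a=%.2f"%a); return
    for a in(.04,.02,.01,0,-.01,-.02,-.03):
        if move_l([*hpos(side,a),z],.015,guard=8): print("stop at cmd",a); break
    s=st("end"); print("kiln xy",kw(s["tcp_pos"]).round(4))
    grip(.05); st("rel"); move_l([*get_state()["tcp_pos"][:2],.3],.12)
E
python3 - <<'E'
from act import *
grip(0,25); b=wk((-.13,0)); movep([*b,.25],best((*b,.25),W/2)); move_l([*b,.126],.1)
print(move_l([*wk((-.088,0)),.126],.02,guard=12)); s=st(); print(kw(s["tcp_pos"]).round(4))
move_l([*b,.126],.1); move_l([*b,.3],.15)
close(1,k[4])
movep([.35,.35,.3],get_state()["tcp_rot"]); st()
c=shot("side","s4.png"); cv2.imwrite("pics/s4c.png",cv2.resize(c["frame"][100:280,190:430],None,fx=3.3,fy=3.3,interpolation=cv2.INTER_CUBIC))
E
```

```text
ik [[0.87, -0.03], [2.94, 1.54]]
True
 t49.7 [0.5284 0.0106 0.1252] F [0.3 0.2 0.9] g-0.0002 f0
[-1.043e-01 -1.000e-04]
handle [0.6747 0.1413]
ik [[0.5, -0.03], [2.63, 1.54]]
False
at t54.1 [0.6751 0.1413 0.2057] F [ 0.2 -0.1  0.8] g0.0501 f0
grip t54.5 [0.6749 0.1416 0.2055] F [-1.   1.1  2.8] g0.0211 f25
end t59.4 [0.6034 0.0649 0.2047] F [-2.3 11.1  5.9] g0.0216 f26
kiln xy [-0.0333  0.0592]
rel t59.8 [0.6044 0.0599 0.2049] F [ 0.1  0.1 -0.4] g0.0500 f0
 t62.2 [0.3509 0.3493 0.3002] F [-0.1 -0.7  0.3] g0.0497 f0
```

View pics/s4c.png

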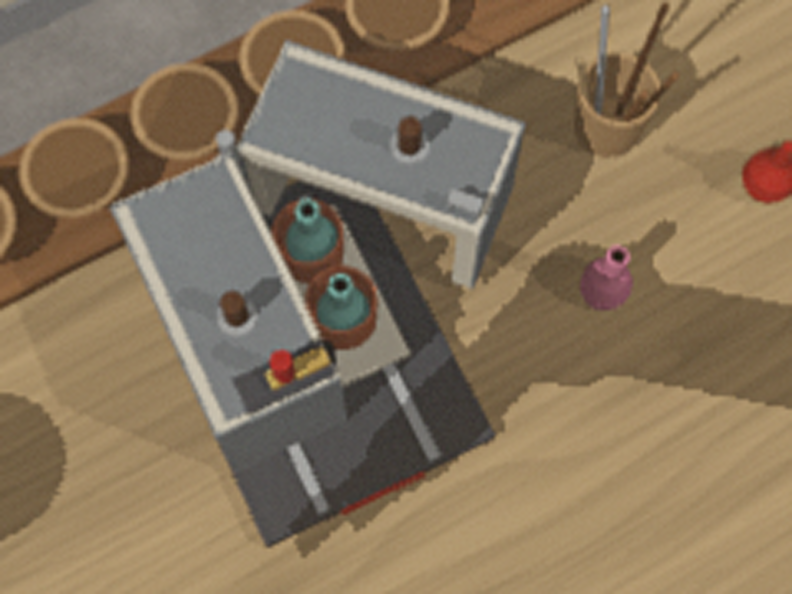

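The left half is shut against its stop, with its edge along the centre line. Now the right half.

Run:
```python
from act import *
close(-1,k[5])
movep([.35,.35,.3],get_state()["tcp_rot"]); st()
c=shot("side","s5.png"); cv2.imwrite("pics/s5c.png",cv2.resize(c["frame"][100:280,190:430],None,fx=3.3,fy=3.3,interpolation=cv2.INTER_CUBIC))
```

```text
handle [ 0.6742 -0.1519]
ik [[1.35, -0.03], [3.93, 1.54]]
False
at t66.0 [ 0.6745 -0.1521  0.2056] F [ 0.1 -0.2  0. ] g0.0503 f0
grip t66.3 [ 0.6739 -0.1533  0.2057] F [-2.2 -3.9  3.1] g0.0214 f26
stop at cmd -0.02
end t71.5 [ 0.5945 -0.0547  0.2052] F [0.1 0.  4. ] g0.0212 f27
kiln xy [-0.0339 -0.0607]
rel t71.9 [ 0.5939 -0.0552  0.2045] F [0.2 0.2 0.4] g0.0499 f0
 t74.6 [0.3509 0.3492 0.3001] F [ 0.3  0.3 -1.2] g0.0504 f0
```

View pics/s5c.png

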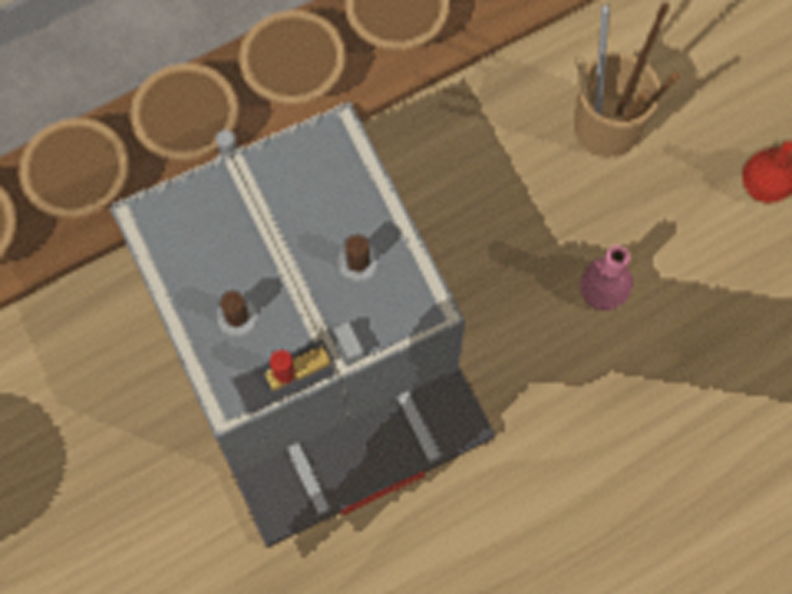

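Both halves are shut, edges meeting at crop x≈290. The red knob is at (282,362). I'll measure it, then push it across with closed fingers from the left.

```bash
cat >> act.py <<'E'
def knob():
    for n in("top","side"):
        c=camera(n); f=c["frame"].astype(int); m=((f[...,2]-np.maximum(f[...,0],f[...,1]))>70).astype(np.uint8)
        u=proj(c,[[*wk((-.1,.028)),.21]])[0]; r=np.zeros_like(m); cv2.circle(r,(int(u[0]),int(u[1])),13,1,-1)
        yy,xx=np.nonzero(m&r); print(n,len(xx),"knob kiln xy",kw(atz(c,(xx.mean(),yy.mean()),.210)).round(4))
E
python3 - <<'E'
from act import *
knob()
o=None; grip(0,25); a=(np.pi/2+W)/2; b=wk((-.1,.085)); z=.214
movep([*b,.3],best((*b,.3),a)); print(move_l([*b,z],.1,guard=6)); st("down")
print(move_l([*wk((-.1,.032)),z],.03,guard=20)); s=st(); print(kw(s["tcp_pos"]).round(4))
print(move_l([*wk((-.1,.018)),z],.015,guard=12)); s=st(); print(kw(s["tcp_pos"]).round(4))
move_l([*wk((-.1,.06)),z],.08); move_l([*wk((-.1,.06)),.3],.12)
movep([.35,.35,.3],get_state()["tcp_rot"]); st(); knob()
c=shot("side","s6.png"); cv2.imwrite("pics/s6c.png",cv2.resize(c["frame"][100:280,190:430],None,fx=3.3,fy=3.3,interpolation=cv2.INTER_CUBIC))
E
```

```text
top 34 knob kiln xy [-0.102   0.0459]
side 48 knob kiln xy [-0.1031  0.0452]
ik [[2.05, 0.75], [4.47, 2.32]]
False
down t78.1 [0.5391 0.0952 0.2146] F [-0.1  0.3  0.2] g-0.0000 f0
False
 t80.0 [0.5349 0.0423 0.214 ] F [-0.4  1.5  0.1] g-0.0002 f0
[-0.1    0.032]
True
 t80.6 [0.5341 0.0358 0.2138] F [-0.9  0.6  1.5] g0.0001 f1
[-0.1003  0.0255]
 t83.4 [0.3511 0.3489 0.3   ] F [-0.   0.2 -0.1] g0.0003 f0
top 35 knob kiln xy [-0.1018  0.0064]
side 44 knob kiln xy [-0.1039  0.0059]
```

View pics/s6c.png

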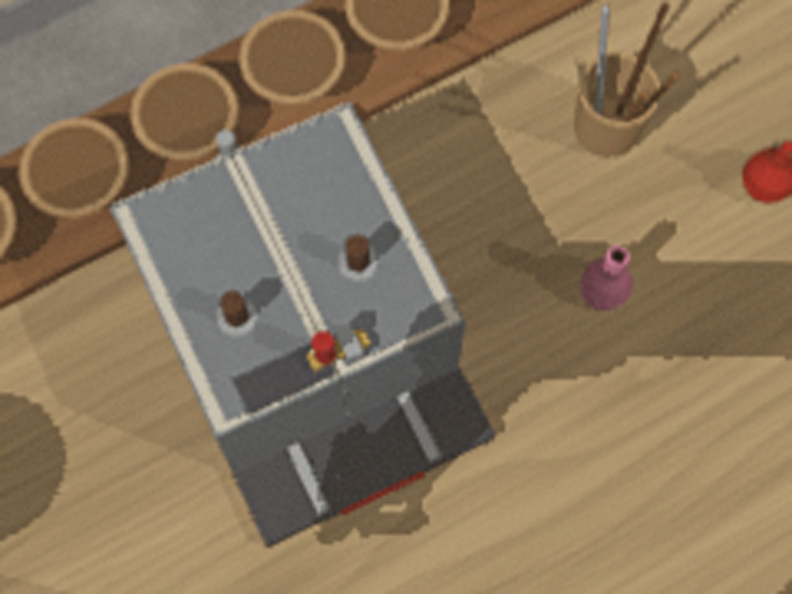

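The bolt shows brass on the far side of the keeper at crop (360,340). The knob measures about 6 mm from the seam, and 5 mm is fully shot. The arm is clear, so I'm handing in.

```bash
python3 -c "
from workcell import *
print(finish_job())"
```

```text
the job is handed in; nothing more can be done
None
```

The job is handed in (the hand-in returned no verdict): three vases stand upright in their own saggars, the hearth is home, both kiln halves are shut and the bolt is fully across, and I moved nothing else.

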